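# Show which vial is open and which cap fits it

### The job

Press the call button all the way down and let it come back up; then point at the vial that has been left open, and after that at the loose screw cap in the tray that fits it (the same size as the caps on the other vials). To point, come down from above, keep the tool point over the middle of the thing, the fingertips about 2 to 3 cm above it, for two seconds. Do not point at any other vial or cap on the way, and apart from the button touch, move or lift nothing.

Things in the scene. Friction and masses are not known exactly. Their poses are not given: they have to be found in the camera images.
- call (a joint): travel of the call button, m: 0 released, 0.006 fully down; a spring returns it, about 5 N holds it fully down; it counts as pressed beyond 0.0045
- call_top (a point): centre of the top face of the call button, a grey round push button 36 mm across that is pressed straight down, in a white housing fixed to the bench to the robot's right
- rack: white plastic rack, fixed, 50 x 250 x 40 mm tall, with four round wells 60 mm apart in a row along its own y axis; origin at the centre of its underside
- tray: shallow aluminium tray, fixed, 85 x 210 mm with a rim 12 mm tall and a floor about 3 mm thick; three loose screw caps stand on it, 65 mm apart along its own y axis; origin at the centre of its underside
- vial_open: amber glass vial 28 mm across, loose and upright in the rack (its foot 10 mm above the bench); the vial left open: no cap, bare mouth 21 mm across outside, 15 mm inside, 75 mm tall; origin at the centre of its underside, z up
- vial_open_top (a point): centre of the open vial's rim, 75 mm above its foot, 85 mm above the bench
- vial_a: amber glass vial 28 mm across, loose and upright in the rack (its foot 10 mm above the bench); one of three vials closed with a black screw cap 26 mm across, 81 mm tall over its cap; origin at the centre of its underside, z up
- vial_a_top (a point): centre of the top of the cap of vial_a, 91 mm above the bench
- vial_b: amber glass vial 28 mm across, loose and upright in the rack (its foot 10 mm above the bench); one of three vials closed with a black screw cap 26 mm across, 81 mm tall over its cap; origin at the centre of its underside, z up
- vial_b_top (a point): centre of the top of the cap of vial_b, 91 mm above the bench
- vial_c: amber glass vial 28 mm across, loose and upright in the rack (its foot 10 mm above the bench); one of three vials closed with a black screw cap 26 mm across, 81 mm tall over its cap; origin at the centre of its underside, z up
- vial_c_top (a point): centre of the top of the cap of vial_c, 91 mm above the bench
- cap_small: loose black ribbed screw cap standing in the tray, 18 mm across, 14 mm tall: too small for the vials; origin at the centre of its underside
- cap_small_top (a point): centre of the top of cap_small, 14 mm above its underside
- cap_mid: loose black ribbed screw cap standing in the tray, 26 mm across, 16 mm tall: the one that fits the open vial, the same as on the other vials; of the three the middle in size; origin at the centre of its underside
- cap_mid_top (a point): centre of the top of cap_mid, 16 mm above its underside
- cap_large: loose black ribbed screw cap standing in the tray, 42 mm across, 18 mm tall: too large for the vials; origin at the centre of its underside
- cap_large_top (a point): centre of the top of cap_large, 18 mm above its underside
- beaker: bystander: empty glass beaker, 64 mm across, 85 mm tall; origin under its centre
- petri: bystander: closed petri dish, 90 mm across, 16 mm tall; origin under its centre
- wellplate: bystander: white well plate, 85 x 127 x 12 mm; origin under its centre
- bottle: bystander: white bottle, 68 mm across, 170 mm tall; origin under its centre
- marker: bystander: marker pen lying down, 130 mm long, 15 mm thick; origin under its middle
- spatula: bystander: lab spatula lying on the bench, 180 mm long; origin under its middle
There are look-alikes about, which are no part of the job. What is shaped like the vial_a but blue is not meant. What is shaped like the cap_large but yellow is not meant.

How it is judged (in metres and radians):
On the way, in this order (a step that is already met when the one before it is completed fails the run):
1. the call button is pressed down, beyond 4.5 mm of its 6 mm (value of joint call above 0.0045 m), for 0.05 s.
2. the call button has come back up (value of joint call below 0.002 m), for 0.1 s.
3. pointing at the open vial: tool point within 15 mm of the middle of its mouth seen from above and 22 to 80 mm above it, for 1.5 s (horizontal distance between the grasp point and vial_open_top below 0.015 m and z of the grasp point in the frame of vial_open_top between 0.022 and 0.08 m), for 1.5 s.
4. pointing at the fitting cap: tool point within 15 mm of its middle seen from above and 22 to 80 mm above its top, for 1.5 s (horizontal distance between the grasp point and cap_mid_top below 0.015 m and z of the grasp point in the frame of cap_mid_top between 0.022 and 0.08 m), for 1.5 s.
At the end, for the whole second after the job is handed in: The call button is up again; every vial and loose cap is upright (within 0.12 rad) and within 6 mm of where it began, and the other things within 10 mm (value of joint call below 0.002 m and distance of each of vial_open, vial_a, vial_b, vial_c, cap_small, cap_mid, cap_large from where it was at the start of the episode below 0.006 m and angle between each of vial_open, vial_a, vial_b, vial_c, cap_small, cap_mid, cap_large's own z axis and vertical below 0.12 rad and distance of each of beaker, petri, wellplate, bottle, marker, spatula from where it was at the start of the episode below 0.01 m); the robot touches nothing.
It fails at once if a vial, loose cap, the rack or the tray is touched (over 0.3 N) (contact force between any of the fingers, the arm and vial_open above 0.3 N or contact force between any of the fingers, the arm and vial_a above 0.3 N or contact force between any of the fingers, the arm and vial_b above 0.3 N or contact force between any of the fingers, the arm and vial_c above 0.3 N or contact force between any of the fingers, the arm and cap_small above 0.3 N or contact force between any of the fingers, the arm and cap_mid above 0.3 N or contact force between any of the fingers, the arm and cap_large above 0.3 N or contact force between any of the fingers, the arm and rack above 0.3 N or contact force between any of the fingers, the arm and tray above 0.3 N).
It fails at once if one of the other things on the bench is touched (over 0.3 N) (contact force between any of the fingers, the arm and beaker above 0.3 N or contact force between any of the fingers, the arm and petri above 0.3 N or contact force between any of the fingers, the arm and wellplate above 0.3 N or contact force between any of the fingers, the arm and bottle above 0.3 N or contact force between any of the fingers, the arm and marker above 0.3 N or contact force between any of the fingers, the arm and spatula above 0.3 N).
It fails at once if a vial or cap is moved by more than 10 mm or lifted (distance of any of vial_open, vial_a, vial_b, vial_c, cap_small, cap_mid, cap_large from where it was at the start of the episode above 0.01 m).
It fails at once if pointing at a wrong vial or cap: tool point within 12 mm of its middle seen from above and less than 60 mm above its top ((horizontal distance between the grasp point and vial_a_top below 0.012 m and z of the grasp point in the frame of vial_a_top below 0.06 m) or (horizontal distance between the grasp point and vial_b_top below 0.012 m and z of the grasp point in the frame of vial_b_top below 0.06 m) or (horizontal distance between the grasp point and vial_c_top below 0.012 m and z of the grasp point in the frame of vial_c_top below 0.06 m) or (horizontal distance between the grasp point and cap_small_top below 0.012 m and z of the grasp point in the frame of cap_small_top below 0.06 m) or (horizontal distance between the grasp point and cap_large_top below 0.012 m and z of the grasp point in the frame of cap_large_top below 0.06 m)).
It also fails if it takes over 51 s, if anything falls off the work surface, if the arm or the gripper's body presses on something with over 40 N, if the wrist force passes 120 N, or if a joint passes its speed limit or range.

### The arm

A 6-joint arm with a two-finger parallel gripper is mounted at the origin on the work surface. World frame = base frame: x ahead of the robot, y to its left, z up, the work surface at z = 0. Lengths are in m, angles in degrees, forces in N, time in s.
With the tool pointing down it reaches from about 0.35 to 0.875 m from the base axis. Payload 4.2 kg.
Tool frame: the origin (TCP) lies between the finger pads, 19 mm behind the fingertips; this is the grasp point; z points along the fingers, y is the line along which they close (so a half turn about z gives the same grasp; the last joint's range is limited). The gripper opens to 87 mm and grips with 3 to 60 N. Pads are 19 mm wide; open, the fingers measure 117 mm over their backs; the gripper's body (75 mm by 190 mm) begins 51 mm behind the grasp point.
Start: joints at [-52.735, 22.042, 0.453, 0, -68.411, -14.817], TCP at [0.239, -0.578, 0.241] pointing down, gripper open.
Joint ranges: [-179.83, 179.83], [-69.29, 118.12], [-61.27, 80.66], [-181.25, 117.63], [-171.15, -9.14], [-177.46, 177.46]. Speed limits (degrees/s): [159.86, 159.86, 180, 180, 180, 180].

### API

Orientations are given as a 3x3 rotation matrix whose columns are the frame's x, y, z axes.
In Python, from station import r gives the robot as it stands.
- The arm moves only by the tool jog_arm, never from a script. Its argument "plan" is text: rows parted by semicolons, each of 7 numbers parted by spaces: the shift along the tool's x, y, z normalised to -1 to 1, where 1 is 0.025 m, then the turn, a rotation vector about the tool's x, y, z normalised to -1 to 1, where 1 is 8 degrees, then the closure, from -1 (fully open) to 1 (shut). A call has exactly 10 rows; each row shifts and turns the commanded pose from where the row before left it, along the tool's axes as they then stand; what a row does not reach is not made up. A row lasts 1/10 s, in which the tool goes at most 50 mm and 8.59 degrees, less where a joint would pass 70% of its speed; a pose out of reach is approached as far as the arm can. A call with a number of a shift or a turn outside -1 to 1 is refused whole. A call with a gripper value outside its range is refused whole. The fingers move at their own pace and stop on an object; the grip force is fixed at half the most. Time passes only in rows, so rows that do not move let the fingers close, or fill a call up. It gives the time, the measured TCP pose, the force, the opening and the grip force at its end, in the units of the state.
- r.sense(): the state, without advancing time (a new reading comes with each control period).
- r.capture(name): name is "scene" or "top" or "wrist"; returns (picture, depth): 420x560x3 uint8, red, green, blue; 420x560 float32, m along the optical axis (not along the pixel's ray), 0 where there is no reading.
- r.get_calibration(name): a dict with "mtx" (3x3 intrinsics, pixels), "distortion" ([k1, k2, p1, p2, k3] as OpenCV has them; the pictures are not rectified), "extrinsics" (4x4, takes a point from camera to world coordinates). Camera axes: x right, y up, looking along -z (the intrinsics and any distortion apply to the point x, -y, -z); pixel columns grow to the right and rows downward; lengths in m; the calibration is good to about 2 mm. A picture is of the moment at which its call begins: read the wrist's pose just before it. get_calibration takes no time and is no camera call; for the wrist camera it gives the pose at the moment of the call.
- r.finish_job(): hands the job in; it is judged then, once.
The state is a dict: "time_s": time; "joints": joint angles; "joint_velocities": joint speeds; "effort": joint torques, N m; "tcp_pos": TCP position; "ee_rot": TCP orientation; "wrist_force": force on the tool from outside, world axes, zero at the start; "moment": the same for the moment, N m; "gripper_width": opening from 0.0 (shut) to 1.0 (fully open); "gripper_force": force on a finger pad.
Only numpy, scipy, OpenCV 4.12 (cv2) and the standard library are available. Lean on these libraries where they do the work, as an engineer would, in place of code of your own. Each camera call takes 0.05 s, during which the arm holds its last target. There are 200 camera calls.

## Working session

There is one attempt and no reset: what is moved stays moved. The work goes in short steps, Python scripts to look and compute and a tool call to move; the robot and the scene stay as the last step left them, time stands still between calls to the robot, and variables do not carry over. Pictures are saved under pics/ and viewed, at most 10 in all, crops included, and the job is handed in when it is done.

Besides the shell and the picture viewer there is one more tool, called after ">>>" as name(argument=value, ...) on one line, values as JSON. jog_arm: Moves the arm, as the interface text tells. Scaled input: -1 to 1 covers 0.025 m each way for a shift and 8 degrees each way for a turn. Its arguments: {"type":"object","properties":{"plan":{"type":"string"}},"required":["plan"]}

```bash
mkdir -p pics; cat > h.py <<'E'
import numpy as np, cv2
from station import r
def snap(n,f):
    im,d=r.capture(n); c=r.get_calibration(n)
    cv2.imwrite(f'pics/{f}.png',im[:,:,::-1]); np.savez(f'pics/{f}.npz',im=im,d=d,K=c['mtx'],D=c['distortion'],T=c['extrinsics'])
    return im,d,c
def ray(f,uv,z):
    q=np.load(f'pics/{f}.npz'); p=cv2.undistortPoints(np.array(uv,float).reshape(-1,1,2),q['K'],q['D'])[:,0]
    T=q['T']; v=np.c_[p[:,0],-p[:,1],-np.ones(len(p))]@T[:3,:3].T; o=T[:3,3]
    return o+v*((np.asarray(z)-o[2])/v[:,2])[:,None]
def pts(f):
    q=np.load(f'pics/{f}.npz'); d=q['d']; h,w=d.shape
    u,v=np.meshgrid(np.arange(w),np.arange(h)); p=cv2.undistortPoints(np.c_[u.ravel(),v.ravel()].astype(float).reshape(-1,1,2),q['K'],q['D'])[:,0]
    z=d.ravel(); P=np.c_[p[:,0]*z,-p[:,1]*z,-z]@q['T'][:3,:3].T+q['T'][:3,3]
    return P.reshape(h,w,3)
E
python3 - <<'E'
from h import *
snap('top','top0'); snap('scene','sc0')
s=r.sense(); print(s['time_s'],s['tcp_pos'],s['ee_rot'],s['gripper_width'],s['wrist_force'])
E
```

```text
0.1 [ 0.23848602 -0.57716975  0.24029198] [[-9.24288391e-01 -3.81693981e-01 -8.22172063e-04]
 [-3.81694856e-01  9.24286722e-01  1.75850467e-03]
 [ 8.87120746e-05  1.93918430e-03 -9.99998116e-01]] 1.0034293754469008 [-0.23917424  0.02291354  0.33906242]
```

View pics/top0.png

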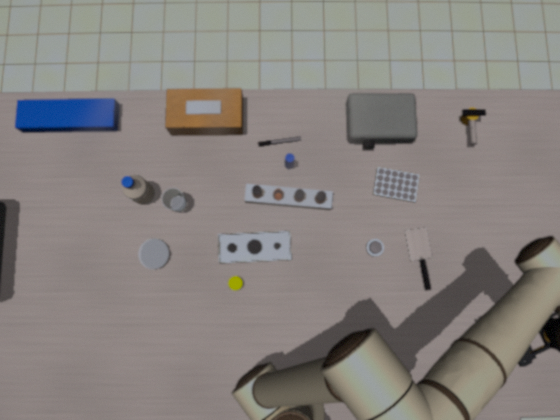

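View pics/sc0.png

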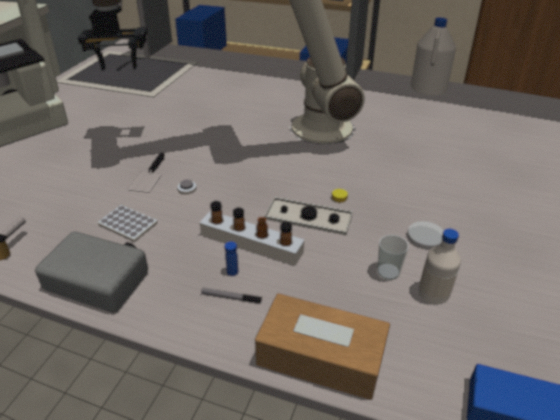

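The top view shows the open (amber) vial at about (279,195) between the black-capped ones at (258,191), (300,196) and (321,198). The caps in the tray are mid at about (232,247), large at (254,246) and small at (277,245), and the button is at (375,247). The scene view agrees: the open vial is third from the left.

```bash
python3 - <<'E'
from h import *
q=np.load('pics/top0.npz'); im=q['im']; P=pts('top0'); g=im.max(2)
print(q['T'][:3,3])
def blob(m,uv,R=14):
    w=np.zeros_like(g); cv2.circle(w,uv,R,255,-1)
    n,l,s,c=cv2.connectedComponentsWithStats(((m)&(w>0)).astype('uint8'))
    i=1+np.argmax(s[1:,4]); return c[i],s[i,4],s[i,2:4]
for n,uv,z,R in [('v1',(258,191),.091,9),('vo',(279,195),.085,9),('v3',(300,196),.091,9),('v4',(321,198),.091,9),('c1',(232,247),.019,9),('c2',(254,246),.021,11),('c3',(277,245),.017,9)]:
    c,a,s=blob(g<110,uv,R); x=ray('top0',[c],z)[0]; px=np.linalg.norm(ray('top0',[c+[1,0]],z)[0]-x)
    print(n,c,a,s,x.round(4),'diam mm',2e3*px*np.sqrt(a/np.pi), 'depthz',P[int(c[1]),int(c[0])].round(3))
print(im[190:202,273:287].tolist()[5])
for y in range(236,260,2): print([(int(g[y,x]),int(P[y,x,2]*1000)) for x in range(363,389,2)])
# tall things along x
Z=P[...,2]; 
for n,uv in [('blue',(289,160)),('beaker',(177,201)),('bottle',(133,187)),('bench',(320,300))]: print(n,P[uv[1],uv[0]].round(3))
cv2.imwrite('pics/crop.png',cv2.resize(im[170:300,210:400,::-1],None,fx=4,fy=4,interpolation=cv2.INTER_CUBIC))
E
```

```text
[0.34040718 0.02785065 1.43432033]
v1 [256.97297297 191.3963964 ] 111 [11 13] [0.6099 0.0836 0.091 ] diam mm 32.94944918785754 depthz [0.611 0.086 0.092]
vo [278.08333333 192.38888889] 36 [9 7] [0.6079 0.0251 0.085 ] diam mm 18.829782263009335 depthz [0.622 0.025 0.019]
v3 [299.15841584 195.15841584] 101 [11 13] [ 0.5986 -0.0332  0.091 ] diam mm 31.367515448003697 depthz [ 0.598 -0.032  0.097]
v4 [320.23148148 197.23148148] 108 [11 13] [ 0.5925 -0.0914  0.091 ] diam mm 32.42976305171292 depthz [ 0.593 -0.09   0.094]
c1 [231.81538462 247.30769231] 65 [9 9] [0.4612 0.1585 0.019 ] diam mm 26.127605788578954 depthz [0.462 0.161 0.021]
c2 [254.17365269 246.41916168] 167 [15 14] [0.4634 0.0942 0.021 ] diam mm 41.77447150942495 depthz [0.465 0.095 0.018]
c3 [276.83333333 245.4       ] 30 [7 6] [0.4663 0.0293 0.017 ] diam mm 17.74823808010395 depthz [0.468 0.032 0.013]
[[112, 105, 105], [103, 86, 78], [111, 84, 71], [121, 86, 69], [128, 91, 72], [130, 90, 71], [125, 86, 66], [121, 86, 69], [108, 82, 69], [101, 87, 80], [114, 108, 107], [133, 133, 139], [147, 150, 157], [150, 153, 162]]
[(147
[... 1064 characters left out ...]
140, 3), (151, 7), (143, 0), (144, 0)]
[(145, -1), (142, -4), (128, 10), (156, 11), (135, 12), (109, 19), (111, 21), (118, 25), (143, 22), (157, 10), (144, -2), (144, -3), (144, -2)]
[(144, 5), (143, 3), (136, 2), (128, 7), (153, 15), (154, 9), (151, 10), (158, 14), (158, 13), (141, 2), (143, 0), (144, 3), (143, 3)]
[(143, -1), (143, -1), (143, 1), (139, 0), (132, -7), (130, 8), (140, 14), (142, 5), (143, 3), (145, 0), (144, -2), (143, 0), (144, 1)]
[(144, 1), (145, 0), (143, 2), (143, -2), (142, -2), (143, -1), (143, -2), (145, -2), (143, 0), (143, 0), (146, 0), (142, 0), (145, 0)]
blue [ 0.702 -0.006  0.08 ]
beaker [0.599 0.322 0.011]
bottle [0.614 0.415 0.141]
bench [ 0.311 -0.093  0.007]
```

View pics/crop.png

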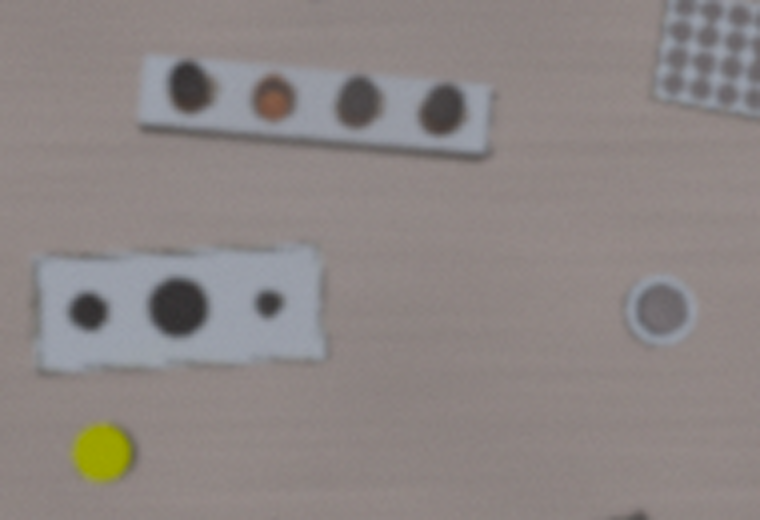

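```bash
cat >> h.py <<'E'
def plan(t):
    s=r.sense(); d=s['ee_rot'].T@(np.array(t)-s['tcp_pos']) if hasattr(s['ee_rot'],'T') else np.array(s['ee_rot']).T@(np.array(t)-np.array(s['tcp_pos']))
    print('tool units of 25mm:',(d/.025).round(3), 't',s['time_s']); return d
E
python3 - <<'E'
from h import *
b=ray('top0',[(375.2,247.2)],.022)[0]; print('button',b.round(4))
q=np.load('pics/top0.npz'); im=q['im'].astype(int)
m=((im[...,0]-im[...,2]>15)).astype('uint8'); w=np.zeros_like(m); cv2.circle(w,(278,194),8,1,-1); ys,xs=np.nonzero(m&w); print('open top',xs.mean(),ys.mean(),len(xs),ray('top0',[(xs.mean(),ys.mean())],.07)[0].round(4))
# rack from white pixels
mm=((im.min(2)>140)&(im[...,2]>im[...,0]+3)).astype('uint8'); 
for n,(x0,x1,y0,y1),z in [('rack',(240,338,178,212),.04),('tray',(214,296,228,266),.012)]:
    ys,xs=np.nonzero(mm[y0:y1,x0:x1]); R=cv2.minAreaRect(np.c_[xs+x0,ys+y0].astype(np.float32)); print(n,R); print(ray('top0',[R[0]],z)[0].round(4), ray('top0',cv2.boxPoints(R),z)[:,:2].round(3).tolist())
# scene rim of open vial by hand
print('scene', ray('sc0',[(262.5,220)],.085)[0].round(4))
plan([b[0],b[1],.12])
E
```

```text
button [ 0.4592 -0.2523  0.022 ]
open top 277.94666666666666 194.45333333333335 75 [0.605  0.0255 0.07  ]
rack ((288.161376953125, 195.14447021484375), (86.71624755859375, 16.199737548828125), 4.969740867614746)
[ 0.6087 -0.0039  0.04  ] [[0.597, 0.122], [0.644, 0.118], [0.621, -0.13], [0.574, -0.125]]
tray ((254.07357788085938, 246.54412841796875), (28.58665657043457, 70.96720123291016), 87.27368927001953)
[0.4638 0.0949 0.012 ] [[0.501, 0.2], [0.51, -0.006], [0.427, -0.009], [0.418, 0.195]]
scene [0.6107 0.0303 0.085 ]
tool units of 25mm: [-13.121   8.632   4.827] t 0.1
```

>>> jog_arm(plan="-0.656 0.432 0.24 0 0 0 1;-0.656 0.432 0.24 0 0 0 1;-0.656 0.432 0.24 0 0 0 1;-0.656 0.432 0.24 0 0 0 1;-0.656 0.432 0.24 0 0 0 1;-0.656 0.432 0.24 0 0 0 1;-0.656 0.432 0.24 0 0 0 1;-0.656 0.432 0.24 0 0 0 1;-0.656 0.432 0.24 0 0 0 1;-0.656 0.432 0.24 0 0 0 1")

```text
time_s: 1.1
tcp_pos: [0.3491, -0.4143, 0.1806]
ee_rot: [[-0.924, -0.382, -0.001], [-0.382, 0.924, 0.001], [0.0, 0.001, -1.0]]
wrist_force: [1.1, 0.2, 0.3]
gripper_width: 0.168
gripper_force: 0.0
```

>>> jog_arm(plan="-0.656 0.432 0.24 0 0 0 1;-0.656 0.432 0.24 0 0 0 1;-0.656 0.432 0.24 0 0 0 1;-0.656 0.432 0.24 0 0 0 1;-0.656 0.432 0.24 0 0 0 1;-0.656 0.432 0.24 0 0 0 1;-0.656 0.432 0.24 0 0 0 1;-0.656 0.432 0.24 0 0 0 1;-0.656 0.432 0.24 0 0 0 1;-0.656 0.432 0.24 0 0 0 1")

```text
time_s: 2.1
tcp_pos: [0.4594, -0.2519, 0.1207]
ee_rot: [[-0.924, -0.382, -0.001], [-0.382, 0.924, 0.0], [0.001, 0.001, -1.0]]
wrist_force: [0.3, 0.5, 0.1]
gripper_width: 0.009
gripper_force: 0.0
```

```bash
python3 - <<'E'
from h import *
snap('wrist','w1'); plan([.4592,-.2523,.05]); s=r.sense(); print(s['tcp_pos'],s['gripper_width'],s['wrist_force'])
q=np.load('pics/w1.npz')
p=np.linalg.inv(q['T'])@np.array([.4592,-.2523,.022,1]); k=cv2.projectPoints(np.array([[p[0],-p[1],-p[2]]]),np.zeros(3),np.zeros(3),q['K'],q['D'])[0]; print('expect',k.ravel())
E
```

```text
tool units of 25mm: [ 0.073 -0.058  2.792] t 2.15
[ 0.46041746 -0.2503236   0.11979268] 0.003983646682780287 [ 0.22908899  2.11332405 -0.70404118]
expect [273.02245828 213.52858114]
```

View pics/w1.png

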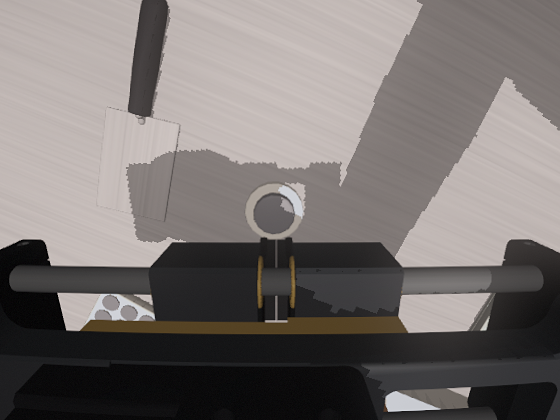

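The wrist picture shows the button at (273,211), where the projection put it, just ahead of the closed fingers.

>>> jog_arm(plan="0 0 0.4 0 0 0 1;0 0 0.4 0 0 0 1;0 0 0.4 0 0 0 1;0 0 0.4 0 0 0 1;0 0 0.4 0 0 0 1;0 0 0.4 0 0 0 1;0 0 0.4 0 0 0 1;0 0 0.15 0 0 0 1;0 0 0.15 0 0 0 1;0 0 0.1 0 0 0 1")

```text
time_s: 3.15
tcp_pos: [0.4595, -0.2527, 0.0411]
ee_rot: [[-0.924, -0.382, 0.0], [-0.382, 0.924, -0.0], [-0.0, -0.0, -1.0]]
wrist_force: [-0.2, -0.1, 1.3]
gripper_width: 0.005
gripper_force: 0.7
```

>>> jog_arm(plan="0 0 0.04 0 0 0 1;0 0 0.04 0 0 0 1;0 0 0.04 0 0 0 1;0 0 0.04 0 0 0 1;0 0 0.04 0 0 0 1;0 0 0 0 0 0 1;0 0 0 0 0 0 1;0 0 0 0 0 0 1;0 0 0 0 0 0 1;0 0 0 0 0 0 1")

```text
time_s: 4.15
tcp_pos: [0.4595, -0.2528, 0.0363]
ee_rot: [[-0.924, -0.382, 0.0], [-0.382, 0.924, -0.0], [-0.0, -0.0, -1.0]]
wrist_force: [0.1, 1.5, 4.6]
gripper_width: 0.003
gripper_force: 2.0
```

>>> jog_arm(plan="0 0 0.04 0 0 0 1;0 0 0.04 0 0 0 1;0 0 0.04 0 0 0 1;0 0 0.02 0 0 0 1;0 0 0 0 0 0 1;0 0 0 0 0 0 1;0 0 0 0 0 0 1;0 0 0 0 0 0 1;0 0 0 0 0 0 1;0 0 0 0 0 0 1")

```text
time_s: 5.15
tcp_pos: [0.4596, -0.2528, 0.0349]
ee_rot: [[-0.924, -0.383, 0.0], [-0.383, 0.924, -0.001], [-0.0, -0.001, -1.0]]
wrist_force: [-4.6, 3.7, 19.0]
gripper_width: 0.007
gripper_force: 9.6
```

>>> jog_arm(plan="0 0 -0.3 0 0 0 1;0 0 -0.5 0 0 0 1;0 0 -0.8 0 0 0 1;0 0 -0.8 0 0 0 1;0 0 -0.8 0 0 0 1;0 0 -0.8 0 0 0 1;0 0 -0.8 0 0 0 1;0 0 -0.8 0 0 0 1;0 0 -0.8 0 0 0 1;0 0 -0.2 0 0 0 1")

```text
time_s: 6.15
tcp_pos: [0.4603, -0.2531, 0.1993]
ee_rot: [[-0.924, -0.382, 0.004], [-0.382, 0.924, -0.001], [-0.003, -0.002, -1.0]]
wrist_force: [0.1, -0.5, -0.0]
gripper_width: 0.008
gripper_force: 0.0
```

```bash
python3 - <<'E'
from h import *
plan([.612,.026,.2]); plan([.56,-.05,.2]); print(r.sense()['tcp_pos'])
E
```

```text
tool units of 25mm: [-9.869  8.    -0.017] t 6.15
tool units of 25mm: [-6.786  5.985 -0.021] t 6.15
[ 0.46034846 -0.25306515  0.19930632]
```

>>> jog_arm(plan="-0.5 0.4 0 0 0 0 1;-0.5 0.4 0 0 0 0 1;-0.5 0.4 0 0 0 0 1;-0.5 0.4 0 0 0 0 1;-0.5 0.4 0 0 0 0 1;-0.5 0.4 0 0 0 0 1;-0.5 0.4 0 0 0 0 1;-0.5 0.4 0 0 0 0 1;-0.5 0.4 0 0 0 0 1;-0.5 0.4 0 0 0 0 1")

```text
time_s: 7.15
tcp_pos: [0.5373, -0.1113, 0.1978]
ee_rot: [[-0.924, -0.382, 0.0], [-0.382, 0.924, 0.0], [-0.0, -0.0, -1.0]]
wrist_force: [0.6, -0.6, 0.9]
gripper_width: 0.002
gripper_force: 0.0
```

>>> jog_arm(plan="-0.5 0.4 0 0 0 0 1;-0.5 0.4 0 0 0 0 1;-0.5 0.4 0 0 0 0 1;-0.5 0.4 0 0 0 0 1;-0.5 0.4 0 0 0 0 1;-0.5 0.4 0 0 0 0 1;-0.5 0.4 0 0 0 0 1;-0.5 0.4 0 0 0 0 1;-0.5 0.4 0 0 0 0 1;-0.37 0.4 0 0 0 0 1")

```text
time_s: 8.15
tcp_pos: [0.6118, 0.0275, 0.1976]
ee_rot: [[-0.924, -0.382, 0.0], [-0.382, 0.924, -0.0], [-0.0, -0.0, -1.0]]
wrist_force: [0.3, -0.3, 0.0]
gripper_width: 0.001
gripper_force: 0.0
```

```bash
python3 - <<'E'
from h import *
snap('wrist','w2'); plan([.612,.026,.13])
q=np.load('pics/w2.npz')
p=np.linalg.inv(q['T'])@np.array([.612,.026,.085,1]); k=cv2.projectPoints(np.array([[p[0],-p[1],-p[2]]]),np.zeros(3),np.zeros(3),q['K'],q['D'])[0]; print('expect',k.ravel())
E
```

```text
tool units of 25mm: [ 0.063 -0.105  2.701] t 8.2
expect [271.848552   209.05015349]
```

View pics/w2.png

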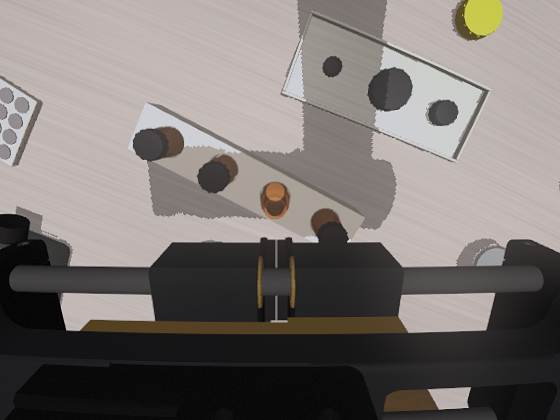

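The open vial's rim is at about (274,207), against an expected (272,209). The tool is over it.

>>> jog_arm(plan="0 0 0.3 0 0 0 1;0 0 0.3 0 0 0 1;0 0 0.3 0 0 0 1;0 0 0.3 0 0 0 1;0 0 0.3 0 0 0 1;0 0 0.3 0 0 0 1;0 0 0.3 0 0 0 1;0 0 0.3 0 0 0 1;0 0 0.2 0 0 0 1;0 0 0.1 0 0 0 1")

```text
time_s: 9.2
tcp_pos: [0.6108, 0.0263, 0.1295]
ee_rot: [[-0.924, -0.382, -0.001], [-0.382, 0.924, -0.0], [0.001, 0.0, -1.0]]
wrist_force: [-0.2, -0.0, 0.7]
gripper_width: 0.006
gripper_force: 0.0
```

>>> jog_arm(plan="0 0 0 0 0 0 1;0 0 0 0 0 0 1;0 0 0 0 0 0 1;0 0 0 0 0 0 1;0 0 0 0 0 0 1;0 0 0 0 0 0 1;0 0 0 0 0 0 1;0 0 0 0 0 0 1;0 0 0 0 0 0 1;0 0 0 0 0 0 1")

```text
time_s: 10.2
tcp_pos: [0.611, 0.0263, 0.1302]
ee_rot: [[-0.924, -0.382, -0.0], [-0.382, 0.924, -0.0], [0.0, 0.0, -1.0]]
wrist_force: [0.5, 0.2, -0.5]
gripper_width: 0.005
gripper_force: 0.0
```

>>> jog_arm(plan="0 0 0 0 0 0 1;0 0 0 0 0 0 1;0 0 0 0 0 0 1;0 0 0 0 0 0 1;0 0 0 0 0 0 1;0 0 0 0 0 0 1;0 0 0 0 0 0 1;0 0 0 0 0 0 1;0 0 0 0 0 0 1;0 0 0 0 0 0 1")

```text
time_s: 11.2
tcp_pos: [0.611, 0.0263, 0.1302]
ee_rot: [[-0.924, -0.382, -0.0], [-0.382, 0.924, 0.0], [0.0, 0.0, -1.0]]
wrist_force: [0.1, -0.0, 0.5]
gripper_width: 0.0
gripper_force: 0.0
```

```bash
python3 - <<'E'
from h import *
snap('wrist','w3'); plan([.612,.026,.13])
im=np.load('pics/w3.npz')['im']; cv2.imwrite('pics/w3c.png',cv2.resize(im[130:260,180:380,::-1],None,fx=3,fy=3))
q=np.load('pics/w3.npz'); s=r.sense(); print(s['tcp_pos'])
p=np.linalg.inv(q['T'])@np.array([*s['tcp_pos'][:2],.085,1]); k=cv2.projectPoints(np.array([[p[0],-p[1],-p[2]]]),np.zeros(3),np.zeros(3),q['K'],q['D'])[0]; print('below tcp in crop',(k.ravel()-[180,130])*3)
plan([.4612,.1585,.2])
E
```

```text
tool units of 25mm: [-0.031 -0.028  0.01 ] t 11.25
[0.6110174  0.02634834 0.13025712]
below tcp in crop [283.55153606 324.39841284]
tool units of 25mm: [ 3.52   7.174 -2.79 ] t 11.25
```

View pics/w3c.png

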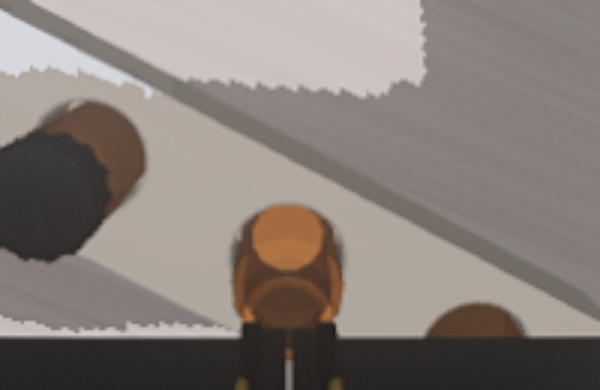

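The mouth is centred under the tool: about (287,315) in the crop, with the tool projecting to (284,324), only a few mm off. It has been held for 2 s, so next I rise, move over to the fitting cap and come down.

>>> jog_arm(plan="0 0 -0.4 0 0 0 1;0 0 -0.6 0 0 0 1;0 0 -0.6 0 0 0 1;0 0 -0.6 0 0 0 1;0 0 -0.6 0 0 0 1;0.2 0.4 0 0 0 0 1;0.2 0.4 0 0 0 0 1;0.2 0.4 0 0 0 0 1;0.2 0.4 0 0 0 0 1;0.2 0.4 0 0 0 0 1")

```text
time_s: 12.25
tcp_pos: [0.5676, 0.0637, 0.1997]
ee_rot: [[-0.924, -0.382, -0.001], [-0.382, 0.924, -0.0], [0.001, 0.0, -1.0]]
wrist_force: [0.3, 0.2, -0.9]
gripper_width: 0.004
gripper_force: 0.0
```

>>> jog_arm(plan="0.25 0.52 0 0 0 0 1;0.25 0.52 0 0 0 0 1;0.25 0.52 0 0 0 0 1;0.25 0.52 0 0 0 0 1;0.25 0.52 0 0 0 0 1;0.25 0.52 0 0 0 0 1;0.25 0.52 0 0 0 0 1;0.25 0.52 0 0 0 0 1;0.25 0.52 0 0 0 0 1;0.25 0.5 0 0 0 0 1")

```text
time_s: 13.25
tcp_pos: [0.4607, 0.1596, 0.2003]
ee_rot: [[-0.924, -0.382, 0.0], [-0.382, 0.924, 0.0], [-0.0, 0.0, -1.0]]
wrist_force: [-0.6, 0.0, -0.5]
gripper_width: 0.008
gripper_force: 0.0
```

```bash
python3 - <<'E'
from h import *
snap('wrist','w4'); plan([.4612,.1585,.064])
q=np.load('pics/w4.npz'); 
p=np.linalg.inv(q['T'])@np.array([.4612,.1585,.019,1]); k=cv2.projectPoints(np.array([[p[0],-p[1],-p[2]]]),np.zeros(3),np.zeros(3),q['K'],q['D'])[0]; print('expect',k.ravel())
E
```

```text
tool units of 25mm: [-0.035 -0.091  5.452] t 13.3
expect [272.95420154 194.72146407]
```

View pics/w4.png

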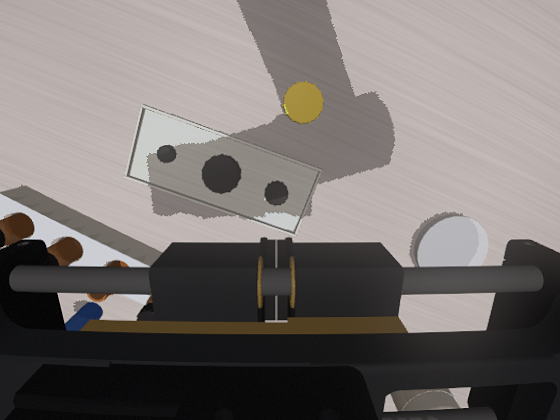

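The middle-sized cap is at (276,193), against an expected (273,195). Coming down.

>>> jog_arm(plan="0 0 0.6 0 0 0 1;0 0 0.6 0 0 0 1;0 0 0.6 0 0 0 1;0 0 0.6 0 0 0 1;0 0 0.6 0 0 0 1;0 0 0.6 0 0 0 1;0 0 0.6 0 0 0 1;0 0 0.6 0 0 0 1;0 0 0.4 0 0 0 1;0 0 0.25 0 0 0 1")

```text
time_s: 14.3
tcp_pos: [0.4613, 0.1588, 0.0632]
ee_rot: [[-0.924, -0.382, -0.001], [-0.382, 0.924, -0.001], [0.001, -0.0, -1.0]]
wrist_force: [0.5, 0.5, 0.6]
gripper_width: 0.005
gripper_force: 0.0
```

>>> jog_arm(plan="0 0 0 0 0 0 1;0 0 0 0 0 0 1;0 0 0 0 0 0 1;0 0 0 0 0 0 1;0 0 0 0 0 0 1;0 0 0 0 0 0 1;0 0 0 0 0 0 1;0 0 0 0 0 0 1;0 0 0 0 0 0 1;0 0 0 0 0 0 1")

```text
time_s: 15.3
tcp_pos: [0.4616, 0.1588, 0.064]
ee_rot: [[-0.924, -0.382, -0.0], [-0.382, 0.924, -0.0], [0.0, -0.0, -1.0]]
wrist_force: [0.4, 0.3, 0.7]
gripper_width: 0.006
gripper_force: 0.0
```

>>> jog_arm(plan="0 0 0 0 0 0 1;0 0 0 0 0 0 1;0 0 0 0 0 0 1;0 0 0 0 0 0 1;0 0 0 0 0 0 1;0 0 0 0 0 0 1;0 0 0 0 0 0 1;0 0 0 0 0 0 1;0 0 0 0 0 0 1;0 0 0 0 0 0 1")

```text
time_s: 16.3
tcp_pos: [0.4616, 0.1588, 0.064]
ee_rot: [[-0.924, -0.382, 0.0], [-0.382, 0.924, 0.0], [-0.0, 0.0, -1.0]]
wrist_force: [0.2, -0.4, 0.5]
gripper_width: 0.007
gripper_force: 0.0
```

>>> jog_arm(plan="0 0 -0.4 0 0 0 1;0 0 -0.6 0 0 0 1;0 0 -0.6 0 0 0 1;0 0 -0.6 0 0 0 1;0 0 -0.6 0 0 0 1;0 0 -0.6 0 0 0 1;0 0 -0.6 0 0 0 1;0 0 -0.6 0 0 0 1;0 0 -0.4 0 0 0 1;0 0 -0.2 0 0 0 1")

```text
time_s: 17.3
tcp_pos: [0.4619, 0.159, 0.1954]
ee_rot: [[-0.924, -0.382, 0.002], [-0.382, 0.924, 0.001], [-0.002, 0.001, -1.0]]
wrist_force: [1.1, -0.3, -0.2]
gripper_width: 0.004
gripper_force: 0.0
```

```bash
python3 -c "
from station import r
print(r.finish_job())"
```

```text
the job is handed in; nothing more can be done
None
```

I pressed the call button to its stop and released it, pointed at the open vial and then at the fitting (26 mm) cap for about 2 s each, and handed the job in at 17.3 s; no verdict came back.

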